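# Build a square column in the stacking stand

## Robot

A 6-joint arm with a two-finger parallel gripper is mounted at the origin on a cart in front of the work surface, level with it; the furniture and walls round the work are solid. World frame = base frame: x ahead of the robot, y to its left, z up, the work surface at z = 0. Lengths are in m, angles in rad, forces in N, time in s.
With the tool pointing down it reaches from about 0.3 to 0.875 m from the base axis. Payload 4.2 kg.
Tool frame: the origin (TCP) lies on the centre line of the jaws, within the pads' length; the fingertips stand 25 mm ahead of it and the grasp point (between the pads) lies 6 mm ahead of it; z points along the fingers, y is the line along which they close (so a half turn about z gives the same grasp; the last joint's range is limited). The gripper opens to 85 mm and grips with 20 to 120 N. Pads are 22 mm wide; open, the fingers measure 114 mm over their backs; the gripper's body (76 mm by 85 mm) begins 54 mm behind the grasp point. The pads swing forward as they close: fully open they stand 13 mm farther back than shut.
Start: joints at [-1.232, 0.32, 1.565, -0, 1.257, -0.02], TCP at [0.202, -0.538, 0.256] pointing down, gripper open.
Joint ranges: [-3.11, 3.11], [-0.84, 2.01], [0.21, 2.61], [-1.34, 4.49], [0.05, 2.63], [-2.56, 2.56]. Speed limits (rad/s): [2.57, 2.57, 3.14, 3.14, 3.14, 3.14].

## Interface

Orientations are given as a 3x3 rotation matrix whose columns are the frame's x, y, z axes.
In Python, from station import manip gives the robot as it stands.
- The arm moves only by the shell command python3 -m inch 'ROWS'. ROWS is JSON, one flat list of numbers, 7 for each row, row after row: the shift along the tool's x, y, z normalised to -1 to 1, where 1 is 0.03 m, then the turn, a rotation vector about the tool's x, y, z normalised to -1 to 1, where 1 is 120 degrees, then the closure, from -1 (fully open) to 1 (shut). In form: [tx, ty, tz, ax, ay, az, fingers, tx, ty, tz, ax, ay, az, fingers, ...]. A call has exactly 10 rows; each row shifts and turns the commanded pose from where the row before left it, along the tool's axes as they then stand; what a row does not reach is not made up. A row lasts 1/12 s, in which the tool goes at most 41.7 mm and 7.16 degrees, less where a joint would pass 70% of its speed; a pose out of reach is approached as far as the arm can. A call with a number of a shift or a turn outside -1 to 1 is refused whole. A call with a gripper value outside its range is refused whole. The fingers move at their own pace and stop on an object; the grip force is fixed at half the most. Time passes only in rows, so rows that do not move let the fingers close, or fill a call up. It gives the time, the measured TCP pose, the force, the opening and the grip force at its end, in the units of the state.
- manip.observe(): the state, without advancing time (a new reading comes with each control period).
- manip.capture(name): name is "scene" or "top" or "wrist"; returns the picture (420x560x3 uint8, blue, green, red); there is no depth.
- manip.camera_model(name): a dict with "camera_matrix" (3x3 intrinsics, pixels), "dist_coeffs" ([k1, k2, p1, p2, k3] as OpenCV has them; the pictures are not rectified), "rvec" (rotation vector, rad) and "tvec" (3), from world to camera coordinates, as OpenCV has them; the wrist camera has in their place "mount" (4x4, takes a point from camera to tool coordinates, whose origin is the TCP and whose axes are the flange's). Camera axes: x right, y down, z forward; pixel columns grow to the right and rows downward; lengths in m; the calibration is good to about 2 mm. A picture is of the moment at which its call begins: read the wrist's pose just before it. camera_model takes no time and is no camera call.
- manip.close_job(): hands the job in; it is judged then, once.
Trained networks look in the newest picture that a camera, given by its name, has taken for a name from the list of things; names that differ only in an ending like _2 or _b are one class to them, and where a whole thing is asked for, a point or a joint stands for the part that bears it (a point fixed in the world has none). Each returns a list of dicts, best first, with "conf" (0 to 1); they miss things now and then, are a little off and sometimes report something else, mostly with a low value. They report only what shows in the picture. A call takes as long as a camera call.
- manip.look_for(camera, thing): "point" ([column, row] in pixels, amid what is visible of it).
- manip.trace(camera, thing): "mask" (420x560 bool, what is visible of it) and "point" ([column, row] in pixels, amid what is visible of it).
- manip.landmark_of(camera, thing): "point" ([column, row] in pixels: a listed point, or the origin of a listed thing).
The state is a dict: "t": time; "joint_pos": joint angles; "joint_vel": joint speeds; "joint_efforts": joint torques, N m; "tool_pos": TCP position; "tool_rot": TCP orientation; "contact_force": force on the tool from outside, world axes, zero at the start; "torque": the same for the moment, N m; "finger_gap": finger opening in m; "grip_force": force on a finger pad.
Only numpy, scipy, OpenCV 4.12 (cv2) and the standard library are available. Lean on these libraries where they do the work, as an engineer would, in place of code of your own. Each camera call takes 0.05 s, during which the arm holds its last target. There are 200 camera calls.

## Task

Slide the brown carton off the stand's ledge onto the carton already in the stand's corner, and press it firmly but without ramming against the side wall first and then against the back wall. Then carry the blue cash box by its handle, set it down softly on top the same way up and the same way round as the cartons, and press it in like manner against the side wall, then the back wall, so that all three make one square column tight in the corner; leave the mug, tape measure, earbud case and spray bottle where they are.

Things in the scene. Friction and masses are not known exactly. Their poses are not given: they have to be found in the camera images.
- stand: grey sheet-metal stacking stand, fixed. Origin at desk level, below the inner corner of its two upright walls; z up. The column's place is x -100..0, y 0..120 mm in this frame, on a floor plate whose top is 6 mm up. Its ledge, a flat table with top 68 mm up, spans x -136..4, y 128..294 mm and has no walls of its own
- back_wall: the stand's back wall (same origin and axes as the stand): inner face at x = 0, facing -x, 5 mm thick, y -2..99 mm, top 150 mm above the desk
- side_wall: the stand's side wall (same origin and axes as the stand): inner face at y = 0, facing +y, 5 mm thick, x -82..5 mm, top 150 mm above the desk
- base_carton: taped brown carton, 100 (x) x 120 (y) x 60 (z) mm, about 0.8 kg, standing loose in the corner of the stand, its top 66 mm above the desk; origin at the centre of its underside
- carton: taped brown carton to be slid, 100 (x) x 120 (y) x 50 (z) mm, about 0.4 kg, flat on the ledge at the start, a little skew and a little forward of its final line; too wide to grasp; origin at the centre of its underside. Its final place: stand frame x -50, y 60, z 66 mm
- cash_box: closed blue metal cash box, body 100 (x) x 120 (y) x 45 (z) mm, about 0.5 kg, on the desk left or right of the stand's front; origin at the centre of its underside. Black handle on top: a square bar 10 mm thick, 78 mm long along the box's y, on two posts 34 mm either side of the middle, 23 mm free below it. Its final place: stand frame x -50, y 60, z 116 mm
- handle (a point): centre of the cash box's handle bar, 73 mm above its underside; axes as the cash box
- mug: bystander: white mug, 92 x 127 x 95 mm, standing on the desk to the left or right of the stand's front; origin at the centre of its underside
- tape_measure: bystander: yellow tape measure, 38 x 73 x 60 mm, on the desk right of the stand; origin at the centre of its underside
- earbud_case: bystander: flat black earbud case, 44 x 77 x 14 mm, on the desk in front of the stand; origin at the centre of its underside
- screen_spray: bystander: small brown spray bottle, 33 x 34 x 102 mm, standing at the right front of the desk; origin at the centre of its underside

How it is judged:
On the way, in this order (a step that is already met when the one before it is completed fails the run):
1. the carton lies on the base carton, pressed against the side wall with more than 3 N (contact force between carton and side_wall above 3 N and y of carton in the frame of stand below 0.064 m and z of carton in the frame of stand between 0.062 and 0.07 m), for 0.1 s.
2. the carton is pressed against the back wall with more than 3 N, still within 4 mm of the side wall (contact force between carton and back_wall above 3 N and y of carton in the frame of stand below 0.064 m and z of carton in the frame of stand between 0.062 and 0.07 m and x of carton in the frame of stand above -0.054 m), for 0.1 s.
3. the cash box lies on the carton, pressed against the side wall with more than 3 N (contact force between cash_box and side_wall above 3 N and y of cash_box in the frame of stand below 0.064 m and z of cash_box in the frame of stand between 0.112 and 0.12 m), for 0.1 s.
4. the cash box is pressed against the back wall with more than 3 N, still within 4 mm of the side wall (contact force between cash_box and back_wall above 3 N and y of cash_box in the frame of stand below 0.064 m and z of cash_box in the frame of stand between 0.112 and 0.12 m and x of cash_box in the frame of stand above -0.054 m), for 0.1 s.
At the end, for the whole second after the job is handed in: base carton, carton and cash box stand at rest on one another in the stand's corner, upright, each square to the stand within 0.04 rad, carton and cash box within 4 mm (base carton 5 mm) of touching both the back wall and the side wall, and nothing is held (x of base_carton in the frame of stand above -0.055 m and y of base_carton in the frame of stand below 0.065 m and z of base_carton in the frame of stand between 0.003 and 0.009 m and angle between the x axis of each of base_carton, carton, cash_box and the x axis of stand, either way round below 0.04 rad and angle between each of base_carton, carton, cash_box's own z axis and vertical below 0.03 rad and linear speed of each of base_carton, carton, cash_box below 0.02 m/s and x of each of carton, cash_box in the frame of stand above -0.054 m and y of each of carton, cash_box in the frame of stand below 0.064 m and z of carton in the frame of stand between 0.063 and 0.069 m and z of cash_box in the frame of stand between 0.113 and 0.119 m).
It fails at once if the carton is rammed against the stand with more than 40 N (contact force between carton and stand above 40 N).
It fails at once if the cash box is rammed against the stand with more than 40 N (contact force between cash_box and stand above 40 N).
It fails at once if the cash box is dropped or slammed on the carton (more than 45 N) (contact force between cash_box and carton above 45 N).
It fails at once if a carton or the cash box is tipped by more than 0.5 rad (angle between any of base_carton, carton, cash_box's own z axis and vertical above 0.5 rad).
It fails at once if a bystander (mug, tape measure, earbud case, spray bottle) is moved by more than 25 mm (distance of any of mug, tape_measure, earbud_case, screen_spray from where it was at the start of the episode above 0.025 m).
It also fails if it takes over 72 s, if anything falls off the work surface, if the arm or the gripper's body presses on something with over 40 N, if the wrist force passes 120 N, or if a joint passes its speed limit or range.

## Working session

There is one attempt and no reset: what is moved stays moved. The work goes in short steps, Python scripts to look and compute and a shell command to move; the robot and the scene stay as the last step left them, time stands still between calls to the robot, and variables do not carry over. Pictures are saved under pics/ and viewed, at most 10 in all, crops included, and the job is handed in when it is done.

```bash
ls; mkdir -p pics; python3 - <<'E'
from station import manip
import cv2,numpy as np
for c in("scene","top"):
    im=manip.capture(c); cv2.imwrite(f"pics/{c}0.png",im)
    m=manip.camera_model(c); R,_=cv2.Rodrigues(np.array(m["rvec"])); print(c,(-R.T@np.array(m["tvec"]).ravel()).round(3),np.array(m["camera_matrix"]).round(0).tolist())
    for t in "stand base_carton carton cash_box handle mug tape_measure earbud_case screen_spray".split():
        r=manip.landmark_of(c,t); print(t,[(np.round(d["point"],1).tolist(),round(d["conf"],2)) for d in r[:2]])
E
```

```text
pics
scene [-0.748  0.007  0.619] [[444.0, 0.0, 274.0], [0.0, 444.0, 212.0], [0.0, 0.0, 1.0]]
stand [([302.7, 215.1], 0.86)]
base_carton [([285.7, 222.5], 0.86)]
carton []
cash_box [([405.8, 259.0], 0.68), ([164.5, 253.8], 0.56)]
handle [([158.4, 229.6], 0.61), ([287.0, 222.0], 0.24)]
mug [([348.3, 247.7], 0.8)]
tape_measure [([355.3, 224.4], 0.59)]
earbud_case [([350.5, 246.4], 0.57)]
screen_spray [([402.6, 258.1], 0.54)]
top [ 0.365 -0.092  1.198] [[410.0, 0.0, 277.0], [0.0, 410.0, 210.0], [0.0, 0.0, 1.0]]
stand [([311.4, 176.0], 0.61)]
base_carton [([290.1, 190.5], 0.85)]
carton [([237.0, 187.8], 0.81), ([313.2, 177.1], 0.33)]
cash_box [([154.6, 250.0], 0.91)]
handle []
mug [([394.5, 277.6], 0.43)]
tape_measure [([368.7, 187.4], 0.87)]
earbud_case [([243.5, 247.2], 0.58)]
screen_spray [([395.3, 277.3], 0.55)]
```

View pics/top0.png

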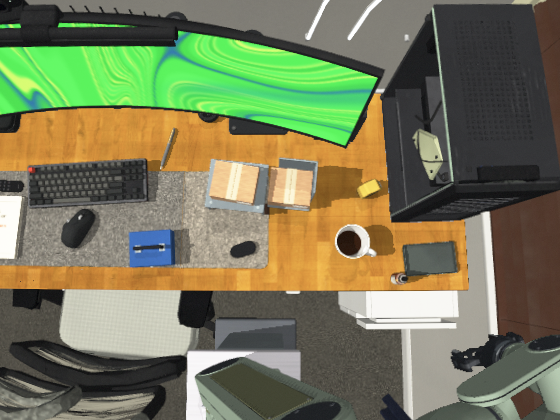

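View pics/scene0.png

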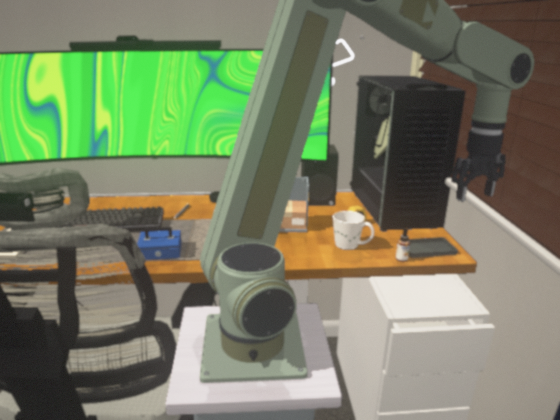

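The top view shows the ledge carton at about (237,185), the base carton in the corner at (290,188), with the walls behind and to the right of it. The blue box is at (152,248), the earbud case at (243,248), the mug at (352,240), the tape at (369,188) and the spray at (397,279). I'll fit the poses by silhouette.

```bash
cat > lib.py <<'E'
from station import manip
import cv2,numpy as np
from scipy.optimize import minimize
def proj(cam,P):
    m=manip.camera_model(cam)
    return cv2.projectPoints(np.asarray(P,float).reshape(-1,1,3),np.array(m["rvec"]),np.array(m["tvec"]),np.array(m["camera_matrix"]),np.array(m["dist_coeffs"]))[0].reshape(-1,2)
def ray(cam,px,z):
    m=manip.camera_model(cam); R,_=cv2.Rodrigues(np.array(m["rvec"])); C=-R.T@np.array(m["tvec"]).ravel()
    u=cv2.undistortPoints(np.array(px,float).reshape(1,1,2),np.array(m["camera_matrix"]),np.array(m["dist_coeffs"])).ravel()
    d=R.T@np.array([u[0],u[1],1]); return C+d*(z-C[2])/d[2]
def T(p,P):
    c,s=np.cos(p[2]),np.sin(p[2]); P=np.asarray(P,float)
    return np.c_[p[0]+c*P[:,0]-s*P[:,1],p[1]+s*P[:,0]+c*P[:,1],P[:,2]]
def corners(b): return np.array([[x,y,z] for x in b[:2] for y in b[2:4] for z in b[4:]])
S=8
def sil(cam,p,boxes):
    im=np.zeros((420*S//2,560*S//2),np.uint8)
    for b in boxes:
        h=cv2.convexHull(proj(cam,T(p,corners(b))).astype(np.float32))
        cv2.fillConvexPoly(im,np.round((h+.5)*S/2-.5).astype(int),255)
    return cv2.resize(im,(560,420),interpolation=cv2.INTER_AREA)/255.
def fit(cam,mask,boxes,p0,ignore=None):
    w=np.ones(mask.shape) if ignore is None else 1.-ignore
    f=lambda p:(np.abs(sil(cam,p,boxes)-mask)*w).sum()/max(1,mask.sum())
    best=None
    for dy in(-.12,0,.12):
        q=np.array(p0,float)+[0,0,dy]
        r=minimize(f,q,method="Nelder-Mead",options=dict(initial_simplex=[q,q+[.02,0,0],q+[0,.02,0],q+[0,0,.12]],xatol=1e-4,fatol=1e-4))
        if best is None or r.fun<best.fun: best=r
    return best.x,best.fun
STAND=[(0,.005,-.002,.099,0,.15),(-.082,.005,-.005,0,0,.15),(-.136,.004,.128,.294,.060,.068),(-.1,0,0,.12,0,.006)]
B=lambda h,z=0:(-.05,.05,-.06,.06,z,z+h)
def box(z,h): return [B(h,z)]
HB=(-.005,.005,-.039,.039,.045,.078)
E
python3 - <<'E'
from lib import *
manip.capture("top"); M={}
for t in "stand base_carton carton cash_box mug tape_measure earbud_case screen_spray".split():
    r=manip.trace("top",t); 
    for d in r[:2]: print(t,np.round(d["point"]),round(d["conf"],2),d["mask"].sum(), ray("top",d["point"],0).round(3))
    if r: M[t]=r[0]["mask"].astype(float)
np.savez("m.npz",**M)
for t,bx,z in(("base_carton",box(.006,.06),.06),("carton",box(.068,.05),.118),("cash_box",box(0,.045)+[HB],.04)):
    c=np.argwhere(M[t]>0).mean(0)[::-1]
    print(t,*fit("top",M[t],bx,[*ray("top",c,z)[:2],0]))
c=ray("top",[311,176],0)
ig=np.clip(M["carton"]+M["base_carton"],0,1)
p,e=fit("top",M["stand"],STAND,[c[0],c[1],-.1],ig); print("stand",p,e)
E
```

```text
stand [261. 187.] 0.74 1843 [ 0.622 -0.046  0.   ]
base_carton [286. 187.] 0.58 1600 [ 0.621 -0.122  0.   ]
carton [238. 184.] 0.65 1805 [0.632 0.021 0.   ]
carton [312. 185.] 0.37 171 [ 0.629 -0.198  0.   ]
cash_box [150. 251.] 0.69 1565 [0.43  0.276 0.   ]
mug [352. 245.] 0.74 970 [ 0.451 -0.315  0.   ]
tape_measure [367. 189.] 0.68 279 [ 0.616 -0.363  0.   ]
earbud_case [240. 247.] 0.73 320 [0.443 0.012 0.   ]
screen_spray [397. 277.] 0.61 147 [ 0.357 -0.442  0.   ]
base_carton [ 0.61138455 -0.1323216  -0.10341794] 0.03598774509803922
carton [ 0.61354218  0.02132564 -0.16433668] 0.0273249687686709
cash_box [0.43630828 0.26346079 0.05791365] 0.07134999686775668
stand [ 0.6546288  -0.19780195 -0.10957791] 0.13769323247475876
```

```bash
python3 - <<'E'
from lib import *
im=manip.capture("top"); s=3.5;o=np.array([120,140])
out=cv2.resize(im[140:280,120:340],None,fx=s,fy=s,interpolation=cv2.INTER_CUBIC)
def dr(p,boxes,col):
    for b in boxes:
        q=proj("top",T(p,corners(b))); q=np.round((q+.5-o)*s).astype(int)
        for i in range(8):
            for k in(1,2,4):
                if not i&k: cv2.line(out,tuple(map(int,q[i])),tuple(map(int,q[i|k])),col,1)
dr([.6546,-.1978,-.106],STAND,(0,0,255)); dr([.6135,.0213,-.164],box(.068,.05),(255,0,255)); dr([.4363,.2635,.058],box(0,.045)+[HB],(0,255,255)); dr([.6114,-.1323,-.103],box(.006,.06),(0,255,0))
cv2.imwrite("pics/ov.png",out)
E
```

```text
(no output)
```

View pics/ov.png

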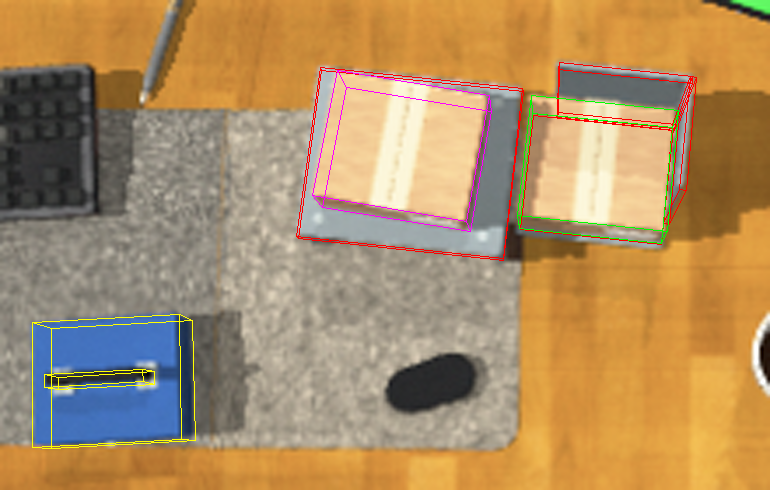

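The overlay agrees with the stand, cartons, box and handle edges to within about 1 px, and the base carton's pose matches the stand's corner to 1 mm. Next is a planning helper.

```bash
cat > plan.py <<'E'
# usage: plan.py frame x y z yaw  (frame s=stand,w=world,c=cashbox); yaw: direction of tool x in that frame (deg)
import sys;from lib import *
F={"w":[0,0,0],"s":[.6546,-.1978,-.106],"c":[.4363,.2625,.058]}
s=manip.observe(); p=np.array(s["tool_pos"]);R=np.array(s["tool_rot"]); f=F["s"]
rel=T([0,0,-f[2]],[p-[f[0],f[1],0]])[0]
print("t",round(s["t"],2),"stand",(rel*1e3).round(1),"yaw_s",round(np.degrees(np.arctan2(R[1,0],R[0,0])-f[2]),2),"tilt",R[2].round(3),"F_s",T([0,0,-f[2]],[s["contact_force"]])[0].round(1),"gap",round(s["finger_gap"],4),"grip",round(s["grip_force"],1),"q",np.round(s["joint_pos"],2))
if len(sys.argv)>2:
    g=F[sys.argv[1]];a=[float(v) for v in sys.argv[2:]]
    P=T(g,[[v for v in a[:3]]])[0]; yw=np.radians(a[3])+g[2]
    G=np.array([[np.cos(yw),np.sin(yw),0],[np.sin(yw),-np.cos(yw),0],[0,0,-1]]).T
    rv=cv2.Rodrigues(R.T@G)[0].ravel()
    print("target world",P.round(4),"rotvec/120deg",(np.degrees(rv)/120).round(3),"shift/30mm in present axes",(R.T@(P-p)/.03).round(2),"in goal axes",(G.T@(P-p)/.03).round(2))
E
python3 plan.py s -.064 .32 .25 90; python3 plan.py s -.064 .32 .25 -90
```

```text
t 1.5 stand [-414.1 -386.6  256.3] yaw_s 26.63 tilt [ 0.  0. -1.] F_s [ 0.1 -0.5  0.3] gap 0.0851 grip 0.0 q [-1.23  0.32  1.56  0.    1.26 -0.02]
target world [0.6248 0.1272 0.25  ] rotvec/120deg [ 0.     0.    -0.528] shift/30mm in present axes [ 20.99 -15.82   0.21] in goal axes [23.55 11.67  0.21]
t 1.5 stand [-414.1 -386.6  256.3] yaw_s 26.63 tilt [ 0.  0. -1.] F_s [ 0.1 -0.5  0.3] gap 0.0851 grip 0.0 q [-1.23  0.32  1.56  0.    1.26 -0.02]
target world [0.6248 0.1272 0.25  ] rotvec/120deg [ 0.    -0.     0.972] shift/30mm in present axes [ 20.99 -15.82   0.21] in goal axes [-23.55 -11.67   0.21]
```

```bash
python3 -m inch '[0,0,0,0,0,-0.0587,-0.4,0,0,0,0,0,-0.0587,-0.4,0,0,0,0,0,-0.0587,-0.4,0,0,0,0,0,-0.0587,-0.4,0,0,0,0,0,-0.0587,-0.4,0,0,0,0,0,-0.0587,-0.4,0,0,0,0,0,-0.0587,-0.4,0,0,0,0,0,-0.0587,-0.4,0,0,0,0,0,-0.0587,-0.4,0,0,0,0,0,0,-0.4]'
python3 -m inch '[0.9,0.45,0,0,0,0,-0.4,0.9,0.45,0,0,0,0,-0.4,0.9,0.45,0,0,0,0,-0.4,0.9,0.45,0,0,0,0,-0.4,0.9,0.45,0,0,0,0,-0.4,0.9,0.45,0,0,0,0,-0.4,0.9,0.45,0,0,0,0,-0.4,0.9,0.45,0,0,0,0,-0.4,0.9,0.45,0,0,0,0,-0.4,0.9,0.45,0,0,0,0,-0.4]'
python3 plan.py s -.064 .32 .25 90
```

```text
t: 2.33
tool_pos: [0.2019, -0.5384, 0.2563]
tool_rot: [[0.103, 0.995, 0.0], [0.995, -0.103, -0.0], [-0.0, 0.0, -1.0]]
contact_force: [-0.7, 0.1, -0.5]
finger_gap: 0.0595
grip_force: 0.0
t: 3.17
tool_pos: [0.3652, -0.2828, 0.2565]
tool_rot: [[0.109, 0.994, 0.0], [0.994, -0.109, -0.0], [-0.0, 0.001, -1.0]]
contact_force: [0.7, -1.0, 0.2]
finger_gap: 0.0595
grip_force: 0.0
t 3.17 stand [-278.8 -115.2  256.5] yaw_s 89.81 tilt [-0.     0.001 -1.   ] F_s [ 0.8 -0.9  0.2] gap 0.0595 grip 0.0 q [-0.68  0.14  1.81 -0.    1.19 -0.57]
target world [0.6248 0.1272 0.25  ] rotvec/120deg [ 0.     0.    -0.002] shift/30mm in present axes [14.53  7.11  0.22] in goal axes [14.51  7.16  0.22]
```

```bash
python3 -m inch '[0.9,0.45,0,0,0,0,-0.4,0.9,0.45,0,0,0,0,-0.4,0.9,0.45,0,0,0,0,-0.4,0.9,0.45,0,0,0,0,-0.4,0.9,0.45,0,0,0,0,-0.4,0.9,0.45,0,0,0,0,-0.4,0.9,0.45,0,0,0,0,-0.4,0.9,0.45,0,0,0,0,-0.4,0.9,0.45,0,0,0,0,-0.4,0.9,0.45,0,0,0,0,-0.4]' >/dev/null
python3 -m inch '[0.9,0.43,0,0,0,0,-0.4,0.9,0.43,0,0,0,0,-0.4,0.9,0.43,0,0,0,0,-0.4,0.9,0.43,0,0,0,0,-0.4,0.9,0.43,0,0,0,0,-0.4,0.9,0.43,0,0,0,0,-0.4,0.1,0.05,0.8,0,0,0,-0.4,0,0,0.8,0,0,0,-0.4,0,0,0.8,0,0,0,-0.4,0,0,0.8,0,0,0,-0.4]' >/dev/null
python3 plan.py s -.064 .295 .108 90
```

```text
t 4.83 stand [-65.5 319.  159.2] yaw_s 89.86 tilt [-0.  0. -1.] F_s [ 0.5 -0.4  0.5] gap 0.0597 grip 0.0 q [ 0.18  0.48  1.56 -0.    1.1   0.29]
target world [0.6222 0.1023 0.108 ] rotvec/120deg [ 0.     0.    -0.001] shift/30mm in present axes [-0.8   0.05  1.71] in goal axes [-0.8   0.05  1.71]
```

```bash
python3 -m inch '[0,0,0.86,0,0,0,-0.4,0,0.05,0.86,0,0,0,-0.4,-0.5,0,0,0,0,0,-0.4,-0.4,0,0,0,0,0,-0.4,-0.3,0,0,0,0,0,-0.4,-0.3,0,0,0,0,0,-0.4,-0.4,0,0,0,0,0,-0.4,-0.4,0,0,0,0,0,-0.4,-0.4,0,0,0,0,0,-0.4,-0.4,0,0,0,0,0,-0.4]' >/dev/null
python3 plan.py s -.064 .15 .108 90
python3 - <<'E'
from lib import *
cv2.imwrite("pics/t1.png",cv2.resize(manip.capture("top")[140:280,180:340],None,fx=3.5,fy=3.5))
E
```

```text
t 5.67 stand [-63.6 224.4 109.7] yaw_s 90.01 tilt [ 0.     0.002 -1.   ] F_s [-0.5  2.9  1.1] gap 0.0597 grip 1.1 q [0.03 0.5  1.67 0.   0.97 0.14]
target world [ 0.6068 -0.0419  0.108 ] rotvec/120deg [ 0.001 -0.     0.   ] shift/30mm in present axes [-2.48 -0.01  0.05] in goal axes [-2.48 -0.01  0.06]
```

View pics/t1.png

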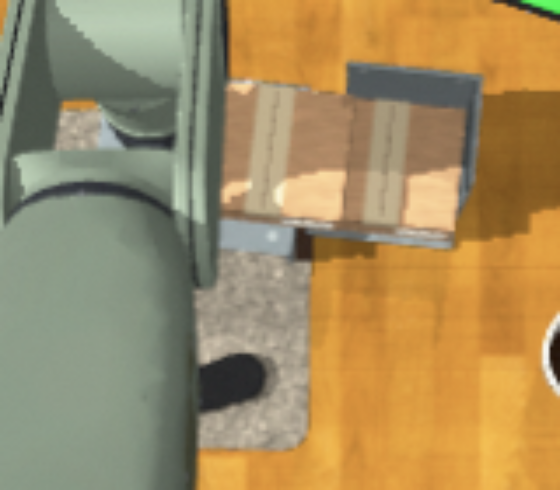

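The carton is now square to the stand and sliding onto the base carton, with its right edge at column 348 and about 3 N of push.

```bash
python3 -m inch '[-0.28,0,0,0,0,0,-0.4,-0.28,0,0,0,0,0,-0.4,-0.28,0,0,0,0,0,-0.4,-0.28,0,0,0,0,0,-0.4,-0.28,0,0,0,0,0,-0.4,-0.28,0,0,0,0,0,-0.4,-0.28,0,0,0,0,0,-0.4,-0.28,0,0,0,0,0,-0.4,-0.28,0,0,0,0,0,-0.4,-0.2,0,0,0,0,0,-0.4]' >/dev/null
python3 plan.py s -.064 .131 .108 90
python3 -m inch '[-0.03,0,0,0,0,0,-0.4,-0.03,0,0,0,0,0,-0.4,-0.03,0,0,0,0,0,-0.4,-0.03,0,0,0,0,0,-0.4,-0.03,0,0,0,0,0,-0.4,-0.03,0,0,0,0,0,-0.4,-0.03,0,0,0,0,0,-0.4,0,0,0,0,0,0,-0.4,0,0,0,0,0,0,-0.4,0,0,0,0,0,0,-0.4]' >/dev/null
python3 plan.py s -.064 .131 .108 90
```

```text
t 6.55 stand [-64.1 142.8 108.5] yaw_s 90.0 tilt [-0. -0. -1.] F_s [ 0.7  1.1 -0.4] gap 0.0592 grip 0.6 q [-0.1   0.49  1.69 -0.    0.96  0.01]
target world [ 0.6048 -0.0608  0.108 ] rotvec/120deg [-0.  0.  0.] shift/30mm in present axes [-0.39  0.    0.02] in goal axes [-0.39  0.    0.02]
t 7.38 stand [-63.9 137.7 108.7] yaw_s 90.04 tilt [-0.  0. -1.] F_s [ 0.1  0.7 -0. ] gap 0.06 grip 0.5 q [-0.11  0.49  1.69 -0.    0.96 -0.  ]
target world [ 0.6048 -0.0608  0.108 ] rotvec/120deg [0. 0. 0.] shift/30mm in present axes [-0.22 -0.    0.02] in goal axes [-0.22 -0.    0.02]
```

```bash
python3 -m inch '[-0.03,0,0,0,0,0,-0.4,-0.03,0,0,0,0,0,-0.4,-0.03,0,0,0,0,0,-0.4,-0.03,0,0,0,0,0,-0.4,-0.03,0,0,0,0,0,-0.4,-0.02,0,0,0,0,0,-0.4,-0.02,0,0,0,0,0,-0.4,0,0,0,0,0,0,-0.4,0,0,0,0,0,0,-0.4,0,0,0,0,0,0,-0.4]' >/dev/null
python3 plan.py s -.064 .131 .108 90
```

```text
t 8.22 stand [-64.  133.1 108.7] yaw_s 90.03 tilt [ 0.002 -0.    -1.   ] F_s [-0.9  6.5  0.9] gap 0.0597 grip 2.9 q [-0.12  0.49  1.69  0.    0.96 -0.01]
target world [ 0.6048 -0.0608  0.108 ] rotvec/120deg [-0.    -0.001  0.   ] shift/30mm in present axes [-0.07  0.    0.02] in goal axes [-0.07  0.    0.02]
```

```bash
python3 -m inch '[-0.02,0,0,0,0,0,-0.4,-0.02,0,0,0,0,0,-0.4,-0.02,0,0,0,0,0,-0.4,0,0,0,0,0,0,-0.4,0,0,0,0,0,0,-0.4,0,0,0,0,0,0,-0.4,0,0,0,0,0,0,-0.4,0,0,0,0,0,0,-0.4,0,0,0,0,0,0,-0.4,0,0,0,0,0,0,-0.4]' >/dev/null
python3 plan.py s -.064 .131 .108 90
```

```text
t 9.05 stand [-64.1 133.  108.8] yaw_s 90.03 tilt [ 0.005 -0.    -1.   ] F_s [-0.4 12.1  0.1] gap 0.0597 grip 5.8 q [-0.12  0.49  1.69  0.01  0.96 -0.02]
target world [ 0.6048 -0.0608  0.108 ] rotvec/120deg [-0.    -0.002  0.   ] shift/30mm in present axes [-0.07  0.    0.03] in goal axes [-0.07  0.    0.03]
```

```bash
python3 -m inch '[0.6,0,0,0,0,0,-0.4,0.6,0,0,0,0,0,-0.4,0,-0.81,0,0,0,0,-0.4,0,-0.81,0,0,0,0,-0.4,0,-0.81,0,0,0,0,-0.4,0,-0.81,0,0,0,0,-0.4,0,-0.81,0,0,0,0,-0.4,-0.9,0,0,0,0,0,-0.4,-0.9,0,0,0,0,0,-0.4,-0.9,0,0,0,0,0,-0.4]' >/dev/null
python3 -m inch '[-0.93,0,0,0,0,0,-0.4,0,0,0,0,0,0.0577,-0.4,0,0,0,0,0,0.0577,-0.4,0,0,0,0,0,0.0577,-0.4,0,0,0,0,0,0.0577,-0.4,0,0,0,0,0,0.0577,-0.4,0,0,0,0,0,0.0577,-0.4,0,0,0,0,0,0.0577,-0.4,0,0,0,0,0,0.0577,-0.4,0,0,0,0,0,0.0577,-0.4]' >/dev/null
python3 plan.py s -.135 .06 .105 0
python3 - <<'E'
from lib import *
cv2.imwrite("pics/t2.png",cv2.resize(manip.capture("top")[140:280,180:340],None,fx=3.5,fy=3.5))
E
```

```text
t 10.72 stand [-185.4   56.7  108.8] yaw_s 27.38 tilt [-0.     0.001 -1.   ] F_s [-1.  -0.3  0.6] gap 0.06 grip 0.0 q [-0.27  0.34  1.96 -0.    0.84  0.93]
target world [ 0.5267 -0.1239  0.105 ] rotvec/120deg [0.001 0.    0.228] shift/30mm in present axes [1.54 0.67 0.13] in goal axes [ 1.68 -0.11  0.13]
```

View pics/t2.png

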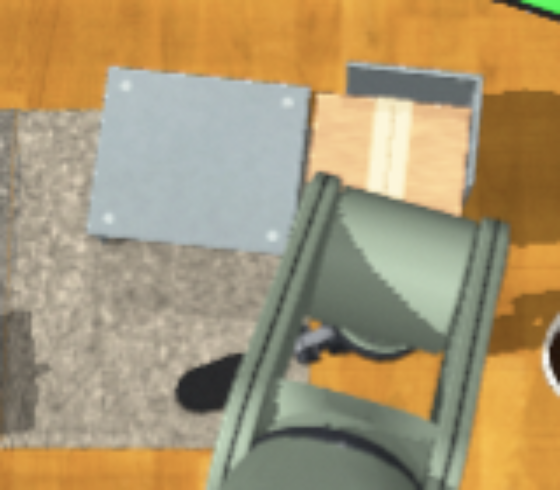

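The carton lies flat on the base carton against the side wall, with its right edge at column 468 and the ledge empty.

```bash
python3 -m inch '[0,0,0,0,0,0.057,-0.4,0,0,0,0,0,0.057,-0.4,0,0,0,0,0,0.057,-0.4,0,0,0,0,0,0.057,-0.4,0.5,-0.11,0.1,0,0,0,-0.4,0.5,0,0,0,0,0,-0.4,0.4,0,0,0,0,0,-0.4,0.2,0,0,0,0,0,-0.4,0.1,0,0,0,0,0,-0.4,0.1,0,0,0,0,0,-0.4]' >/dev/null
python3 plan.py s -.112 .06 .105 0
python3 -m inch '[0.04,0,0,0,0,0,-0.4,0.04,0,0,0,0,0,-0.4,0.04,0,0,0,0,0,-0.4,0.04,0,0,0,0,0,-0.4,0.04,0,0,0,0,0,-0.4,0.04,0,0,0,0,0,-0.4,0.04,0,0,0,0,0,-0.4,0.02,0,0,0,0,0,-0.4,0,0,0,0,0,0,-0.4,0,0,0,0,0,0,-0.4]' >/dev/null
python3 plan.py s -.112 .06 .105 0
```

```text
t 11.6 stand [-131.7   60.7  105.5] yaw_s 0.41 tilt [-0.001  0.    -1.   ] F_s [-0.3 -1.1  0.8] gap 0.0597 grip 0.0 q [-0.25  0.41  1.84 -0.    0.89  1.42]
target world [ 0.5496 -0.1263  0.105 ] rotvec/120deg [0.    0.    0.003] shift/30mm in present axes [0.66 0.03 0.02] in goal axes [0.66 0.02 0.02]
t 12.43 stand [-122.7   60.9  105.7] yaw_s 0.36 tilt [-0.  0. -1.] F_s [-1.2  0.2  0.6] gap 0.0596 grip 0.5 q [-0.25  0.42  1.82 -0.    0.9   1.42]
target world [ 0.5496 -0.1263  0.105 ] rotvec/120deg [0.    0.    0.003] shift/30mm in present axes [0.36 0.03 0.02] in goal axes [0.36 0.03 0.02]
```

```bash
python3 -m inch '[0.04,0,0,0,0,0,-0.4,0.04,0,0,0,0,0,-0.4,0.04,0,0,0,0,0,-0.4,0.04,0,0,0,0,0,-0.4,0.04,0,0,0,0,0,-0.4,0.03,0,0,0,0,0,-0.4,0.03,0,0,0,0,0,-0.4,0.03,0,0,0,0,0,-0.4,0,0,0,0,0,0,-0.4,0,0,0,0,0,0,-0.4]' >/dev/null
python3 plan.py
python3 -m inch '[0.03,0,0,0,0,0,-0.4,0.03,0,0,0,0,0,-0.4,0.02,0,0,0,0,0,-0.4,0.02,0,0,0,0,0,-0.4,0,0,0,0,0,0,-0.4,0,0,0,0,0,0,-0.4,0,0,0,0,0,0,-0.4,0,0,0,0,0,0,-0.4,0,0,0,0,0,0,-0.4,0,0,0,0,0,0,-0.4]' >/dev/null
python3 plan.py
```

```text
t 13.27 stand [-113.4   61.   105.7] yaw_s 0.35 tilt [ 0.001  0.    -1.   ] F_s [-0.7 -0.2 -0.7] gap 0.0597 grip 0.2 q [-0.24  0.44  1.8   0.    0.9   1.43]
t 14.1 stand [-110.6   61.   105.8] yaw_s 0.35 tilt [ 0.  0. -1.] F_s [-0.3  0.5 -1.2] gap 0.0596 grip 0.3 q [-0.24  0.44  1.79 -0.    0.91  1.43]
```

```bash
python3 -m inch '[0.03,0,0,0,0,0,-0.4,0.03,0,0,0,0,0,-0.4,0.02,0,0,0,0,0,-0.4,0.02,0,0,0,0,0,-0.4,0,0,0,0,0,0,-0.4,0,0,0,0,0,0,-0.4,0,0,0,0,0,0,-0.4,0,0,0,0,0,0,-0.4,0,0,0,0,0,0,-0.4,0,0,0,0,0,0,-0.4]' >/dev/null
python3 plan.py
python3 - <<'E'
from lib import *
cv2.imwrite("pics/t3.png",cv2.resize(manip.capture("top")[140:280,180:340],None,fx=3.5,fy=3.5))
E
```

```text
t 14.93 stand [-109.7   61.   105.8] yaw_s 0.35 tilt [-0.004 -0.    -1.   ] F_s [-7.4  0.8  5.1] gap 0.0599 grip 3.5 q [-0.24  0.44  1.79 -0.    0.91  1.43]
```

View pics/t3.png

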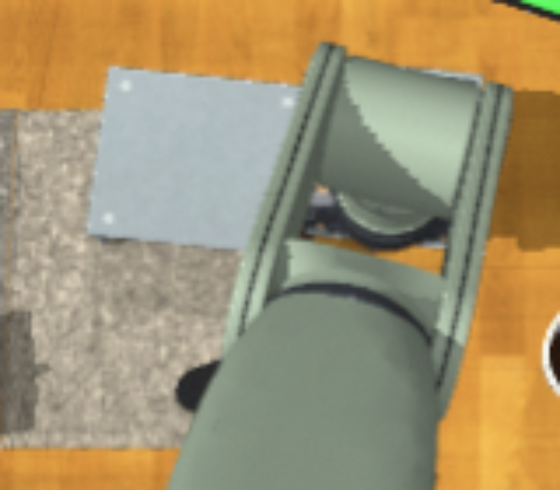

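```bash
sed -i 's/\[.6546,-.1978,-.106\]/[.6561,-.1959,-.106]/' plan.py
python3 -m inch '[0.02,0,0,0,0,0,-0.4,0.01,0,0,0,0,0,-0.4,0,0,0,0,0,0,-0.4,0,0,0,0,0,0,-0.4,0,0,0,0,0,0,-0.4,0,0,0,0,0,0,-0.4,0,0,0,0,0,0,-0.4,0,0,0,0,0,0,-0.4,0,0,0,0,0,0,-0.4,0,0,0,0,0,0,-0.4]' >/dev/null
python3 plan.py
python3 -m inch '[-0.5,0,0,0,0,0,-0.4,-0.8,0,0,0,0,0,-0.4,-0.5,0,-0.5,0,0,-0.05,-0.4,0,0,-0.8,0,0,-0.058,-0.4,0,0,-0.8,0,0,-0.058,-0.4,0,0,0,0,0,-0.058,-1,0,0,0,0,0,-0.058,-1,0,0,0,0,0,-0.058,-1,0,0,0,0,0,-0.058,-1,0,0,0,0,0,-0.058,-1]' >/dev/null
python3 plan.py c 0 0 .17 90
```

```text
t 15.82 stand [-111.    59.   105.8] yaw_s 0.34 tilt [-0.006 -0.    -1.   ] F_s [-9.2 -0.1  6.5] gap 0.0598 grip 4.6 q [-0.24  0.44  1.79 -0.    0.92  1.43]
t 16.65 stand [-161.3   58.6  169.1] yaw_s 55.42 tilt [ 0.001  0.002 -1.   ] F_s [ 0.4 -0.1  0.2] gap 0.0853 grip 0.0 q [-0.26  0.3   1.83  0.    1.01  0.45]
target world [0.4363 0.2625 0.17  ] rotvec/120deg [ 0.001 -0.    -0.367] shift/30mm in present axes [ 8.26 -9.98 -0.04] in goal axes [12.88 -1.44 -0.03]
```

```bash
python3 -m inch '[0,0,0,0,0,-0.0525,-1,0,0,0,0,0,-0.0525,-1,0,0,0,0,0,-0.0525,-1,0,0,0,0,0,-0.0525,-1,0,0,0,0,0,-0.0525,-1,0,0,0,0,0,-0.0525,-1,0,0,0,0,0,-0.0525,-1,0.9,-0.1,0,0,0,0,-1,0.9,-0.1,0,0,0,0,-1,0.9,-0.1,0,0,0,0,-1]' >/dev/null
python3 -m inch '[0.95,-0.11,0,0,0,0,-1,0.95,-0.11,0,0,0,0,-1,0.95,-0.11,0,0,0,0,-1,0.95,-0.11,0,0,0,0,-1,0.95,-0.11,0,0,0,0,-1,0.95,-0.11,0,0,0,0,-1,0.95,-0.11,0,0,0,0,-1,0.95,-0.11,0,0,0,0,-1,0.95,-0.11,0,0,0,0,-1,0.95,-0.11,0,0,0,0,-1]' >/dev/null
python3 plan.py c 0 0 .17 90
python3 - <<'E'
from lib import *
s=manip.observe();cv2.imwrite("pics/w1.png",manip.capture("wrist"))
m=manip.camera_model("wrist");M=np.array(m["mount"]);R=np.array(s["tool_rot"]);p=np.array(s["tool_pos"])
K=np.array(m["camera_matrix"]);D=np.array(m["dist_coeffs"])
def wray(px,z):
    u=cv2.undistortPoints(np.array(px,float).reshape(1,1,2),K,D).ravel();d=R@M[:3,:3]@[u[0],u[1],1];C=R@M[:3,3]+p;return C+d*(z-C[2])/d[2]
for t,z in(("handle",.073),("cash_box",0)):
    for d in manip.landmark_of("wrist",t)[:2]: print(t,np.round(d["point"]),d["conf"],wray(d["point"],z).round(4))
r=manip.trace("wrist","cash_box")
if r:
    c=max(cv2.findContours(r[0]["mask"].astype(np.uint8),0,2)[0],key=cv2.contourArea)
    w=np.array([wray(q[0],.045)[:2] for q in c],np.float32); print(cv2.minAreaRect(w*1000))
E
```

```text
t 18.32 stand [-261.8  415.1  169.1] yaw_s 99.18 tilt [ 0.001  0.002 -1.   ] F_s [ 0.  -0.1 -0.1] gap 0.0856 grip 0.0 q [0.48 0.28 1.86 0.   1.   0.43]
target world [0.4363 0.2625 0.17  ] rotvec/120deg [ 0.001 -0.    -0.002] shift/30mm in present axes [ 0.6  -0.08 -0.03] in goal axes [ 0.6  -0.08 -0.03]
cash_box [292. 175.] 0.58 [0.4383 0.2638 0.    ]
((436.2224426269531, 265.5057678222656), (98.8560791015625, 120.16059112548828), 4.162055492401123)
```

View pics/w1.png

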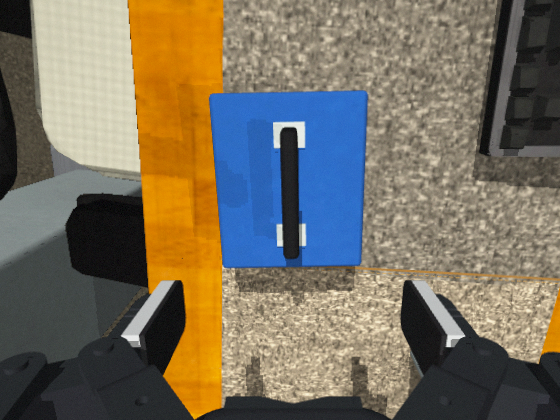

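Wrist view: the blue box is centred at about (290,180), with the handle bar from (289,130) to (291,255) and nearly aligned with the tool. The fit gives box centre (0.436, 0.265) and yaw 0.07.

```bash
sed -i 's/\[.4363,.2625,.058\]/[.4362,.2648,.070]/' plan.py
python3 -m inch '[0.68,-0.06,0.2,0,0,-0.005,-1,0,0,0.8,0,0,0,-1,0,0,0.8,0,0,0,-1,0,0,0.7,0,0,0,-1,0,0,0.4,0,0,0,-1,0,0,0.1,0,0,0,-1,0,0,0,0,0,0,-1,0,0,0,0,0,0,-1,0,0,0,0,0,0,-1,0,0,0,0,0,0,-1]' >/dev/null
python3 plan.py c 0 0 .079 90
```

```text
t 19.35 stand [-266.2  433.3   79.8] yaw_s 99.75 tilt [ 0.001  0.002 -1.   ] F_s [-0.5  0.1  0.7] gap 0.0853 grip 0.0 q [ 0.52  0.4   1.95 -0.    0.79  0.46]
target world [0.4362 0.2648 0.079 ] rotvec/120deg [ 0.001 -0.    -0.003] shift/30mm in present axes [ 0.06 -0.03  0.03] in goal axes [ 0.06 -0.03  0.03]
```

```bash
python3 -m inch '[0.06,-0.03,0.03,0,0,-0.003,-0.5,0,0,0,0,0,0,0,0,0,0,0,0,0,1,0,0,0,0,0,0,1,0,0,0,0,0,0,1,0,0,0,0,0,0,1,0,0,0,0,0,0,1,0,0,0,0,0,0,1,0,0,0,0,0,0,1,0,0,0,0,0,0,1]'
python3 -m inch '[0,0,-0.2,0,0,0,1,0,0,-0.4,0,0,0,1,0,0,-0.7,0,0,0,1,0,0,-0.8,0,0,0,1,0,0,-0.8,0,0,0,1,0,0,-0.8,0,0,0,1,0,0,-0.8,0,0,0,1,0,0,-0.5,0,0,0,1,0,0,-0.2,0,0,0,1,0,0,0,0,0,0,1]' >/dev/null
python3 plan.py s -.062 .072 .23 90
python3 - <<'E'
from lib import *
cv2.imwrite("pics/w2.png",manip.capture("wrist"))
E
```

```text
t: 20.18
tool_pos: [0.4358, 0.2649, 0.0779]
tool_rot: [[-0.071, 0.997, 0.001], [0.997, 0.071, 0.0], [0.0, 0.001, -1.0]]
contact_force: [2.0, -0.1, 0.0]
finger_gap: 0.0084
grip_force: 58.6
t 21.02 stand [-268.3  434.7  234.6] yaw_s 100.13 tilt [ 0.     0.001 -1.   ] F_s [-0.5 -0.  -5. ] gap 0.0088 grip 58.7 q [0.52 0.23 1.75 0.   1.16 0.45]
target world [ 0.6021 -0.1177  0.23  ] rotvec/120deg [ 0.    -0.     0.084] shift/30mm in present axes [-13.11   4.64   0.15] in goal axes [-12.09   6.88   0.15]
```

View pics/w2.png

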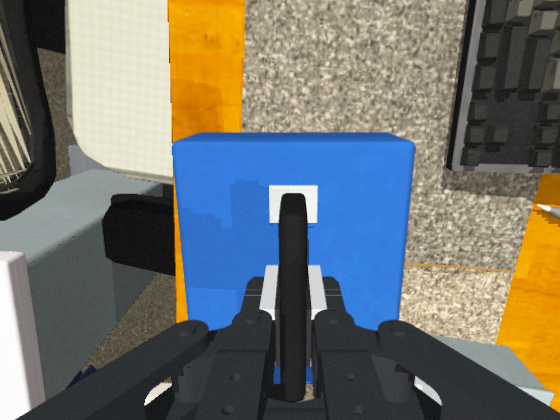

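The box is held level by the middle of its handle bar, with the bar between the pads at (292,290).

```bash
python3 -m inch '[0,0,0,0,0,0.042,1,0,0,0,0,0,0.042,1,-0.4,0.23,0,0,0,0,1,-0.8,0.455,0,0,0,0,1,-0.8,0.455,0,0,0,0,1,-0.8,0.455,0,0,0,0,1,-0.8,0.455,0,0,0,0,1,-0.8,0.455,0,0,0,0,1,-0.8,0.455,0,0,0,0,1,-0.8,0.455,0,0,0,0,1]' >/dev/null
python3 -m inch '[-0.8,0.455,0,0,0,0,1,-0.8,0.455,0,0,0,0,1,-0.8,0.455,0,0,0,0,1,-0.8,0.455,0,0,0,0,1,-0.8,0.455,0,0,0,0,1,-0.8,0.455,0,0,0,0,1,-0.6,0.34,0,0,0,0,1,-0.4,0.23,0,0,0,0,1,-0.2,0.11,0,0,0,0,1,0,0,0,0,0,0,1]' >/dev/null
python3 plan.py s -.062 .072 .197 90
```

```text
t 22.73 stand [-63.2  74.1 232.2] yaw_s 89.97 tilt [ 0.    -0.003 -1.   ] F_s [ 1.   0.7 -5.1] gap 0.0089 grip 58.7 q [-0.21  0.39  1.51 -0.    1.24 -0.1 ]
target world [ 0.6021 -0.1177  0.197 ] rotvec/120deg [-0.001 -0.    -0.   ] shift/30mm in present axes [-0.07  0.04  1.17] in goal axes [-0.07  0.04  1.17]
```

```bash
python3 -m inch '[-0.07,0.04,0.2,0,0,0,1,0,0,0.3,0,0,0,1,0,0,0.25,0,0,0,1,0,0,0.15,0,0,0,1,0,0,0.1,0,0,0,1,0,0,0.05,0,0,0,1,0,0,0.04,0,0,0,1,0,0,0.03,0,0,0,1,0,0,0,0,0,0,1,0,0,0,0,0,0,1]' >/dev/null
python3 plan.py
python3 -m inch '[0,0,0.03,0,0,0,1,0,0,0.02,0,0,0,1,0,0,0.02,0,0,0,1,0,0,0.02,0,0,0,1,0,0,0,0,0,0,1,0,0,0,0,0,0,1,0,0,0,0,0,0,1,0,0,0,0,0,0,1,0,0,0,0,0,0,1,0,0,0,0,0,0,1]' >/dev/null
python3 plan.py
```

```text
t 23.57 stand [-61.7  72.8 200.5] yaw_s 90.05 tilt [-0.     0.001 -1.   ] F_s [-0.6 -0.6 -5.3] gap 0.0091 grip 58.6 q [-0.21  0.42  1.56 -0.    1.17 -0.11]
t 24.4 stand [-61.9  72.8 197.5] yaw_s 90.05 tilt [-0.  0. -1.] F_s [ 0.  -0.9 -5.2] gap 0.0087 grip 58.7 q [-0.21  0.42  1.56 -0.    1.16 -0.11]
```

```bash
python3 -m inch '[0,0,0.02,0,0,0,1,0,0,0.02,0,0,0,1,0,0,0.02,0,0,0,1,0,0,0.02,0,0,0,1,0,0,0.02,0,0,0,1,0,0,0,0,0,0,1,0,0,0,0,0,0,1,0,0,0,0,0,0,1,0,0,0,0,0,0,1,0,0,0,0,0,0,1]' >/dev/null
python3 plan.py
```

```text
t 25.23 stand [-61.9  72.8 194.5] yaw_s 90.05 tilt [-0.  0. -1.] F_s [ 0.3  0.4 -4.4] gap 0.0088 grip 58.7 q [-0.21  0.42  1.57 -0.    1.15 -0.11]
```

```bash
python3 -m inch '[0,0,0.01,0,0,0,1,0,0,0.01,0,0,0,1,0,0,0.01,0,0,0,1,0,0,0.01,0,0,0,1,0,0,0,0,0,0,1,0,0,0,0,0,0,1,0,0,0,0,0,0,1,0,0,0,0,0,0,1,0,0,0,0,0,0,1,0,0,0,0,0,0,1]' >/dev/null
python3 plan.py
```

```text
t 26.07 stand [-61.6  72.8 193.8] yaw_s 90.05 tilt [-0.     0.001 -1.   ] F_s [-0.1  0.4 -0.1] gap 0.009 grip 59.4 q [-0.21  0.42  1.57 -0.    1.15 -0.11]
```

```bash
python3 -m inch '[0,0,0,0,0,0,0.5,0,0,0,0,0,0,0,0,0,0,0,0,0,-0.4,0,0,0,0,0,0,-0.4,0,0,0,0,0,0,-0.4,0,0,0,0,0,0,-0.4,0.3,0,-0.1,0,0,0,-0.4,0.7,0,0,0,0,0,-0.4,0.8,0,0,0,0,0,-0.4,0.8,0,0,0,0,0,-0.4]' >/dev/null
python3 plan.py
python3 -m inch '[0.6,0,0,0,0,0,-0.4,0.1,0,0.2,0,0,0,-0.4,0,0,0.5,0,0,0,-0.4,0,0,0.5,0,0,0,-0.4,0,0,0.12,0,0,0,-0.4,-0.2,0,0,0,0,0,-0.4,-0.2,0,0,0,0,0,-0.4,0,0,0,0,0,0,-0.4,0,0,0,0,0,0,-0.4,0,0,0,0,0,0,-0.4]' >/dev/null
python3 plan.py s -.062 .131 .157 90
python3 - <<'E'
from lib import *
cv2.imwrite("pics/t4.png",cv2.resize(manip.capture("top")[140:280,180:340],None,fx=3.5,fy=3.5))
E
```

```text
t 26.9 stand [-61.9 152.  196.6] yaw_s 89.99 tilt [ 0.  0. -1.] F_s [ 0.2  0.6 -0.5] gap 0.0597 grip 0.0 q [-0.08  0.42  1.57  0.    1.16  0.02]
t 27.73 stand [-61.5 159.4 157.5] yaw_s 90.01 tilt [ 0.     0.002 -1.   ] F_s [-0.6  0.9 -0.3] gap 0.0601 grip 0.0 q [-0.07  0.45  1.62  0.    1.07  0.04]
target world [ 0.6083 -0.0591  0.157 ] rotvec/120deg [ 0.001 -0.     0.   ] shift/30mm in present axes [-0.95 -0.02  0.02] in goal axes [-0.95 -0.02  0.02]
```

View pics/t4.png

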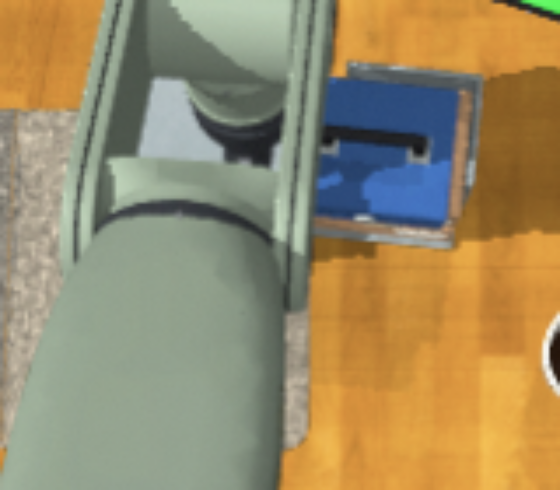

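The box sits square on the carton: its right edge is at column 460, about 10 mm short of the side wall, and there is a small gap at the back wall.

```bash
python3 -m inch '[-0.2,0,0,0,0,0,-0.4,-0.2,0,0,0,0,0,-0.4,-0.1,0,0,0,0,0,-0.4,-0.05,0,0,0,0,0,-0.4,-0.04,0,0,0,0,0,-0.4,-0.04,0,0,0,0,0,-0.4,-0.04,0,0,0,0,0,-0.4,-0.04,0,0,0,0,0,-0.4,0,0,0,0,0,0,-0.4,0,0,0,0,0,0,-0.4]' >/dev/null
python3 plan.py
python3 -m inch '[-0.03,0,0,0,0,0,-0.4,-0.03,0,0,0,0,0,-0.4,-0.03,0,0,0,0,0,-0.4,-0.03,0,0,0,0,0,-0.4,-0.03,0,0,0,0,0,-0.4,0,0,0,0,0,0,-0.4,0,0,0,0,0,0,-0.4,0,0,0,0,0,0,-0.4,0,0,0,0,0,0,-0.4,0,0,0,0,0,0,-0.4]' >/dev/null
python3 plan.py
```

```text
t 28.62 stand [-61.9 138.5 156.8] yaw_s 90.06 tilt [-0.  0. -1.] F_s [1.  2.1 1.9] gap 0.0601 grip 1.2 q [-0.1   0.45  1.62 -0.    1.07  0.  ]
t 29.45 stand [-61.9 133.8 156.7] yaw_s 90.05 tilt [-0.  0. -1.] F_s [1.1 1.4 1.1] gap 0.0597 grip 0.9 q [-0.11  0.45  1.62 -0.    1.07 -0.01]
```

```bash
python3 -m inch '[-0.03,0,0,0,0,0,-0.4,-0.03,0,0,0,0,0,-0.4,-0.02,0,0,0,0,0,-0.4,0,0,0,0,0,0,-0.4,0,0,0,0,0,0,-0.4,0,0,0,0,0,0,-0.4,0,0,0,0,0,0,-0.4,0,0,0,0,0,0,-0.4,0,0,0,0,0,0,-0.4,0,0,0,0,0,0,-0.4]' >/dev/null
python3 plan.py
```

```text
t 30.28 stand [-62.  131.5 156.6] yaw_s 90.05 tilt [-0. -0. -1.] F_s [-0.7  2.6  0.9] gap 0.0601 grip 1.1 q [-0.11  0.45  1.62 -0.    1.07 -0.01]
```

```bash
python3 -m inch '[-0.03,0,0,0,0,0,-0.4,-0.03,0,0,0,0,0,-0.4,-0.02,0,0,0,0,0,-0.4,0,0,0,0,0,0,-0.4,0,0,0,0,0,0,-0.4,0,0,0,0,0,0,-0.4,0,0,0,0,0,0,-0.4,0,0,0,0,0,0,-0.4,0,0,0,0,0,0,-0.4,0,0,0,0,0,0,-0.4]' >/dev/null
python3 plan.py
```

```text
t 31.12 stand [-62.  131.  156.7] yaw_s 90.05 tilt [ 0.003 -0.    -1.   ] F_s [-0.9  8.7  1. ] gap 0.0601 grip 4.2 q [-0.12  0.45  1.62  0.    1.07 -0.01]
```

```bash
python3 -m inch '[-0.02,0,0,0,0,0,-0.4,-0.02,0,0,0,0,0,-0.4,0,0,0,0,0,0,-0.4,0,0,0,0,0,0,-0.4,0,0,0,0,0,0,-0.4,0,0,0,0,0,0,-0.4,0,0,0,0,0,0,-0.4,0,0,0,0,0,0,-0.4,0,0,0,0,0,0,-0.4,0,0,0,0,0,0,-0.4]' >/dev/null
python3 plan.py
```

```text
t 31.95 stand [-62.1 131.  156.7] yaw_s 90.05 tilt [ 0.005 -0.    -1.   ] F_s [-0.5 11.9  1.2] gap 0.0601 grip 5.9 q [-0.12  0.45  1.62  0.01  1.07 -0.02]
```

```bash
python3 -m inch '[0.6,0,0,0,0,0,-0.4,0.6,0,0,0,0,0,-0.4,0,-0.82,0,0,0,0,-0.4,0,-0.82,0,0,0,0,-0.4,0,-0.82,0,0,0,0,-0.4,0,-0.82,0,0,0,0,-0.4,0,-0.82,0,0,0,0,-0.4,-0.9,0,0,0,0,0,-0.4,-0.9,0,0,0,0,0,-0.4,-0.9,0,0,0,0,0,-0.4]' >/dev/null
python3 -m inch '[-0.83,0,0,0,0,0,-0.4,0,0,0,0,0,0.0577,-0.4,0,0,0,0,0,0.0577,-0.4,0,0,0,0,0,0.0577,-0.4,0,0,0,0,0,0.0577,-0.4,0,0,0,0,0,0.0577,-0.4,0,0,0,0,0,0.0577,-0.4,0,0,0,0,0,0.0577,-0.4,0,0,0,0,0,0.0577,-0.4,0,0,0,0,0,0.0577,-0.4]' >/dev/null
python3 -m inch '[0,0,0,0,0,0.0577,-0.4,0,0,0,0,0,0.0577,-0.4,0,0,0,0,0,0.0577,-0.4,0,0,0,0,0,0.0577,-0.4,0.4,0,0,0,0,0,-0.4,0.4,0,0,0,0,0,-0.4,0.4,0,0,0,0,0,-0.4,0.2,0,0,0,0,0,-0.4,0.1,0,0,0,0,0,-0.4,0,0,0,0,0,0,-0.4]' >/dev/null
python3 plan.py s -.111 .06 .157 0
```

```text
t 34.45 stand [-139.8   57.7  156.5] yaw_s 0.05 tilt [-0.001  0.001 -1.   ] F_s [-0.8  0.5 -0.2] gap 0.0599 grip 0.0 q [-0.25  0.35  1.8  -0.    1.    1.42]
target world [ 0.5521 -0.1245  0.157 ] rotvec/120deg [0. 0. 0.] shift/30mm in present axes [ 0.96 -0.08 -0.02] in goal axes [ 0.96 -0.08 -0.02]
```

Contact is expected near x = -0.123 and wall contact near -0.111, so I'll push to about -0.115 first.

```bash
python3 -m inch '[0.2,-0.08,0,0,0,0,-0.4,0.2,0,0,0,0,0,-0.4,0.1,0,0,0,0,0,-0.4,0.06,0,0,0,0,0,-0.4,0.05,0,0,0,0,0,-0.4,0.05,0,0,0,0,0,-0.4,0.05,0,0,0,0,0,-0.4,0.05,0,0,0,0,0,-0.4,0.04,0,0,0,0,0,-0.4,0,0,0,0,0,0,-0.4]' >/dev/null
python3 plan.py
python3 -m inch '[0.03,0,0,0,0,0,-0.4,0.03,0,0,0,0,0,-0.4,0.03,0,0,0,0,0,-0.4,0.03,0,0,0,0,0,-0.4,0,0,0,0,0,0,-0.4,0,0,0,0,0,0,-0.4,0,0,0,0,0,0,-0.4,0,0,0,0,0,0,-0.4,0,0,0,0,0,0,-0.4,0,0,0,0,0,0,-0.4]' >/dev/null
python3 plan.py
```

```text
t 35.28 stand [-115.8   60.6  156.6] yaw_s 0.04 tilt [-0. -0. -1.] F_s [-3.1  0.6  0.9] gap 0.0598 grip 1.5 q [-0.24  0.38  1.74  0.    1.02  1.43]
t 36.12 stand [-112.1   60.4  156.7] yaw_s 0.04 tilt [ 0.  0. -1.] F_s [-1.1  1.9 -1. ] gap 0.0597 grip 1.0 q [-0.24  0.38  1.74 -0.    1.02  1.43]
```

```bash
python3 -m inch '[0.02,0,0,0,0,0,-0.4,0.02,0,0,0,0,0,-0.4,0.02,0,0,0,0,0,-0.4,0,0,0,0,0,0,-0.4,0,0,0,0,0,0,-0.4,0,0,0,0,0,0,-0.4,0,0,0,0,0,0,-0.4,0,0,0,0,0,0,-0.4,0,0,0,0,0,0,-0.4,0,0,0,0,0,0,-0.4]' >/dev/null
python3 plan.py
```

```text
t 36.95 stand [-110.9   60.4  156.7] yaw_s 0.04 tilt [-0.001  0.    -1.   ] F_s [-4.9  0.9  1.4] gap 0.0597 grip 2.5 q [-0.24  0.39  1.73 -0.    1.02  1.44]
```

```bash
python3 -m inch '[0.03,0,0,0,0,0,-0.4,0.02,0,0,0,0,0,-0.4,0,0,0,0,0,0,-0.4,0,0,0,0,0,0,-0.4,0,0,0,0,0,0,-0.4,0,0,0,0,0,0,-0.4,0,0,0,0,0,0,-0.4,0,0,0,0,0,0,-0.4,0,0,0,0,0,0,-0.4,0,0,0,0,0,0,-0.4]' >/dev/null
python3 plan.py
```

```text
t 37.78 stand [-110.8   60.4  156.7] yaw_s 0.04 tilt [-0.004  0.    -1.   ] F_s [-8.5  0.3  4.4] gap 0.0598 grip 4.5 q [-0.24  0.39  1.73 -0.    1.03  1.44]
```

```bash
python3 -m inch '[0.02,0,0,0,0,0,-0.4,0.02,0,0,0,0,0,-0.4,0,0,0,0,0,0,-0.4,0,0,0,0,0,0,-0.4,0,0,0,0,0,0,-0.4,0,0,0,0,0,0,-0.4,0,0,0,0,0,0,-0.4,0,0,0,0,0,0,-0.4,0,0,0,0,0,0,-0.4,0,0,0,0,0,0,-0.4]' >/dev/null
python3 plan.py
python3 -m inch '[-0.2,0,0,0,0,0,-0.4,-0.6,0,0,0,0,0,-0.4,-0.9,0,0,0,0,0,-0.4,-0.9,0,0,0,0,0,-0.4,-0.9,0,0,0,0,0,-0.4,-0.8,0,0,0,0,0,-0.4,-0.5,0,-0.5,0,0,0,-0.4,0,0,-0.8,0,0,0,-0.4,0,0,-0.8,0,0,0,-0.4,0,0,-0.5,0,0,0,-0.4]' >/dev/null
python3 plan.py
python3 - <<'E'
from lib import *
im=manip.capture("top"); o=np.array([220,140]);s=5
out=cv2.resize(im[140:230,220:340],None,fx=s,fy=s,interpolation=cv2.INTER_CUBIC)
def dr(p,boxes,col):
    for b in boxes:
        q=np.round((proj("top",T(p,corners(b)))+.5-o)*s).astype(int)
        for i in range(8):
            for k in(1,2,4):
                if not i&k: cv2.line(out,tuple(map(int,q[i])),tuple(map(int,q[i|k])),col,1)
dr([.6561,-.1959,-.106],[(-.1,0,0,.12,.116,.161),(-.1,0,0,.12,.066,.116)],(0,255,255))
cv2.imwrite("pics/t5.png",out)
s_=manip.observe(); cv2.imwrite("pics/w5.png",manip.capture("wrist"))
E
```

```text
t 38.62 stand [-110.8   60.4  156.7] yaw_s 0.04 tilt [-0.007  0.    -1.   ] F_s [-12.4   0.2   5.7] gap 0.0598 grip 6.0 q [-0.24  0.39  1.73 -0.    1.03  1.44]
t 39.45 stand [-249.5   59.8  237.8] yaw_s 0.01 tilt [ 0.009  0.002 -1.   ] F_s [1.  0.3 0.5] gap 0.0596 grip 0.0 q [-0.29  0.1   1.91 -0.    1.13  1.39]
```

View pics/t5.png

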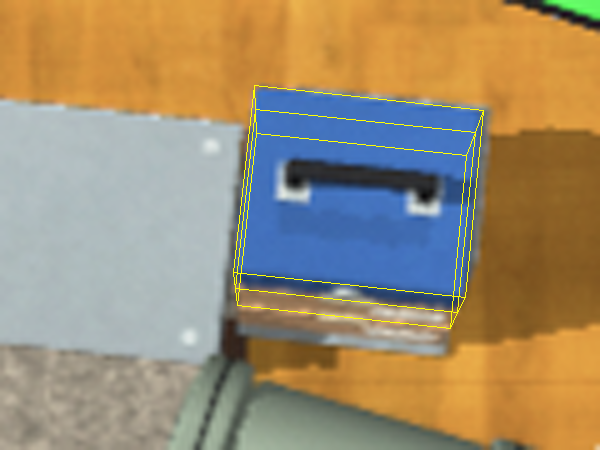

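The box matches the expected corner pose, with its edges on the overlay. The carton and box met both walls at the same tool positions: x -111 mm and y 131 mm.

```bash
python3 -c "
from station import manip
print(manip.close_job())"
```

```text
the job is handed in; nothing more can be done
None
```

I handed the job in at about 39 s of the 72 s allowed. The carton and cash box are stacked square in the corner and were each pressed at about 9–12 N against the side wall, then the back wall. The final top view matched the expected poses and the bystanders were never approached, but the job returned no verdict.

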